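# Bring a jar to the one-hand bar clamp and hold it clamped

## Robot

A 7-joint arm with a two-finger parallel gripper is mounted at the origin on a cart in front of the work surface, level with it; the furniture and walls round the work are solid. World frame = base frame: x ahead of the robot, y to its left, z up, the work surface at z = 0. Lengths are in m, angles in rad, forces in N, time in s.
With the tool pointing down it reaches from about 0.35 to 0.9 m from the base axis. Payload 7.2 kg.
Tool frame: the origin (TCP) lies midway between the tips of the shut fingers; the grasp point (between the pads) lies 19 mm behind it; z points along the fingers, y is the line along which they close (so a half turn about z gives the same grasp; the last joint's range is limited). The gripper opens to 88 mm and grips with 3 to 60 N. Pads are 20 mm wide; open, the fingers measure 115 mm over their backs; the gripper's body (75 mm by 178 mm) begins 61 mm behind the grasp point.
Start: joints at [1.099, 0.411, -0.013, 1.596, 0.006, 1.134, -0.082], TCP at [0.246, -0.575, 0.223] pointing down, gripper open.
Joint ranges: [-2.95, 2.95], [-0.29, 1.99], [-1.47, 1.44], [0.14, 2.54], [-1.03, 4.17], [0.13, 1.85], [-2.86, 2.86]. Speed limits (rad/s): [2.39, 2.39, 3.01, 3.01, 3.14, 3.14, 3.14].

## Interface

Orientations are given as [roll, pitch, yaw] about the fixed x, y, z axes, in that order (R = Rz(yaw) Ry(pitch) Rx(roll)).
In Python, from rig import monitor, viewer, ticket gives the robot as it stands. The module is installed in compiled form; this text tells all that it offers.
- The arm moves only by the tool servo_tool, never from a script. Its argument "increments" is a list of rows, each a list of 3 entries, a list of its own where there are three numbers: the shift along the tool's x, y, z in units of 10 cm (1.0 is 10 cm), then the turn, a rotation vector about the tool's x, y, z in units of pi/2 rad (1.0 is pi/2 rad), then the closure, from -1 (fully open) to 1 (shut). A call has 1 to 20 rows; each row shifts and turns the commanded pose from where the row before left it, along the tool's axes as they then stand; what a row does not reach is not made up. A row lasts 1/12 s, in which the tool goes at most 41.7 mm and 7.16 degrees, less where a joint would pass 70% of its speed; a pose out of reach is approached as far as the arm can. A call with a number of a shift or a turn outside -1 to 1 is refused whole. A call with a gripper value outside its range is refused whole. The fingers move at their own pace and stop on an object; the grip force is fixed at half the most. Time passes only in rows, so rows that do not move let the fingers close. It gives the time, the measured TCP pose, the force, the opening and the grip force at its end, in the units of the state.
- monitor.read_state(): the state, without advancing time (a new reading comes with each control period).
- viewer.read_camera(name): name is "scene" or "top" or "wrist"; returns a dict with "pixels" (480x640x3 uint8, blue, green, red), "depth" (480x640 float32, m along the optical axis (not along the pixel's ray), 0 where there is no reading), "K" (3x3 intrinsics, pixels), "R" (3x3) and "t" (3): a world point X has camera coordinates R X + t. Camera axes: x right, y down, z forward; pixel columns grow to the right and rows downward; lengths in m; the calibration is good to about 2 mm. A picture is of the moment at which its call begins.
- ticket.close_job(): hands the job in; it is judged then, once.
The state is a dict: "time_s": time; "joint_positions": joint angles; "joint_vel": joint speeds; "joint_torque": joint torques, N m; "position": TCP position; "eef_rot": TCP orientation; "ft_force": force on the tool from outside, world axes, zero at the start; "moment": the same for the moment, N m; "finger_gap": finger opening in m; "grasp_force": force on a finger pad.
Only numpy, scipy, OpenCV 4.12 (cv2) and the standard library are available. Lean on these libraries where they do the work, as an engineer would, in place of code of your own. Each camera call takes 0.05 s, during which the arm holds its last target. There are 200 camera calls.

## Task

Slide the jar carrier along its rail by the black knob until it clicks into the stop where the jar stands straight in front of the clamp's jaw. Then pump the red trigger towards the black grip, squeezing and letting it spring back as often as needed (do not push the bar or jaw directly), until the rubber pad bears on the jar and its spring stem is pressed about half way into the jaw, never nearly fully in, or the glass cracks. Finish holding the trigger squeezed with the pad so pressed; leave the jar standing in its carrier and the spice jar, tomato and mug where they are.

Things in the scene. Friction and masses are not known exactly. Their poses are not given: they have to be found in the camera images.
- station: clamp station fixed on the worktop: beech base 14 mm thick with a rail (two strips along station y, centred at x = 0.070, y -0.217 to 0.082) and before it a bar clamp (grey housing x -0.116 to -0.050, y +-19 mm, 82 mm high; toothed bar along x at y = 0, height 58 mm, tail up to 50 mm out in -x). Origin on the worktop under the clamp; x from clamp to jar, y along the rail, z up; yaw within 0.2
- carrier (a joint): position (m) of the aluminium jar carrier along the rail, + to station +y: 0 = loading position (start), 0.110 = click stop, where the jar axis is on the jaw line (station x 0.070, y 0). Range -0.02 to 0.14, so it can be pushed past the stop. Sliding takes 2 N; a sprung ball makes the last 10 mm into the stop, and leaving it, take about 6 N more. It stays where it is left
- carrier_knob (a point): centre of the flat top of the black upright knob on the carrier: a round post of 16 mm diameter, top 105 mm above the worktop, free shaft down to 36 mm; may be pinched from above or pushed. The jar's axis is 72 mm from it in the station's +y and 25 mm in +x
- jar: glass jar with red lid, 65 mm diameter (60 mm glass at pad height), 100 mm tall, 0.44 kg, standing loose in the carrier's low ring (floor 30 mm above the worktop), with two upright rubber posts behind it that take the clamping force; origin at the centre of its underside
- trigger (a joint): travel (m) of the red trigger along station +x to the fixed black grip: 0 = out (springs back), 0.018 = fully squeezed. Takes 6 to 9 N (spring) plus 4 N bar drag plus the pad force. A pawl drives the bar 1:1 on the squeeze after up to 8 mm idle travel, and clicks back over the teeth (8 mm pitch) when let out; let it fully out (under 2 mm) before each stroke
- trigger_face (a point): middle of the outer face of the red trigger blade (the face that looks to the station's -x, to be pushed to +x), 118 mm above the worktop; the blade is upright, 24 mm wide (y), 14 mm thick, from 80 to 146 mm high; the point moves with the trigger
- grip_face (a point): middle of the outer face (looks to +x) of the fixed black grip post, 118 mm above the worktop, 24 mm wide, 14 mm thick, up to 146 mm high. Trigger face to grip face is 58 mm with the trigger out, 40 mm fully squeezed; both can be straddled from above with the fingers closing along the station's x
- trigger_blade: the red trigger blade itself (origin at the station's origin when the trigger is out, moving with it)
- bar (a joint): advance (m) of the toothed bar with the jaw towards the jar, 0 to 0.062, starts at 0 to 0.016; drag of 4 N holds it where it is left, but with the trigger let out the pad spring pushes it back until the pad is no more than about 4.4 mm in. Gap from pad to jar with the carrier in the stop is about 0.041 minus this value
- jaw: red cylindrical jaw sleeve of 26 mm diameter at the bar's front end (origin at the station's origin when bar = 0, moving with the bar)
- pad (a joint): how far (m) the rubber pad's spring stem is pressed into the jaw: 0 = free, 0.014 = fully in; 0.9 N per mm, so 7 mm (half way) is about 6.3 N on the jar
- pad_face (a point): centre of the pad's rubber face, a disc of 31 mm diameter that looks to the station's +x, 58 mm above the worktop
- pad_disc: the rubber pad (origin at the station's origin when bar and pad are 0)
- spice_jar: bystander: spice jar with green cap, 46 mm diameter, 106 mm tall, origin at the centre of its underside, on the -y side of the clamp
- tomato: bystander: tomato of 70 mm, origin at its underside, on the -y side of the clamp beyond the spice jar
- mug: bystander: white spotted mug, 82 mm by 114 mm over the handle, 91 mm tall, origin at the centre of its underside, on the +y side of the clamp

How it is judged:
On the way, in this order (a step that is already met when the one before it is completed fails the run):
1. the carrier is in the click stop (within 4 mm) (value of joint carrier between 0.106 and 0.114 m), for 0.2 s.
2. the trigger is squeezed by the fingers (more than 8 mm) before the pad bears on the jar (all of step 1 and value of joint trigger above 0.008 m and contact force between the fingers and trigger_blade above 2 N and value of joint pad below 0.002 m), for 0.05 s.
3. the trigger has sprung back (under 4 mm) (all of step 1 and value of joint trigger below 0.004 m), for 0.05 s.
4. a later squeeze brings the pad to bear on the jar (all of step 1 and contact force between pad_disc and jar above 1 N and contact force between the fingers and trigger_blade above 2 N), for 0.05 s.
At the end, for the whole second after the job is handed in: Still holding: fingers press the trigger (over 3 N, over 2 mm in); pad on the jar with over 3 N, stem 4.5 to 10 mm in of 14; carrier within 4 mm of the click stop; jar at rest, upright within 0.1 rad, on the carrier floor, within 8 mm of the jaw line, not touched by the fingers (all of step 1 and value of joint pad between 0.0045 and 0.01 m and contact force between pad_disc and jar above 3 N and contact force between the fingers and trigger_blade above 3 N and contact force between the fingers and jar below 0.5 N and contact force between the fingers and jaw below 0.5 N and value of joint trigger above 0.002 m and angle between jar's own z axis and vertical below 0.1 rad and z of jar in the frame of station between 0.026 and 0.034 m and y of jar in the frame of station between -0.008 and 0.008 m and linear speed of jar below 0.02 m/s); the arm keeps its last pose, push and grip.
It fails at once if the pad is pressed nearly fully in (over 12.5 mm): the glass would crack (value of joint pad above 0.0125 m).
It fails at once if the jaw or pad is pushed directly by the robot (contact force between any of the arm, the fingers and jaw above 3 N or contact force between the fingers and pad_disc above 3 N).
It fails at once if the jar is tipped (angle between jar's own z axis and vertical above 0.35 rad).
It fails at once if the spice jar, tomato or mug is moved over 30 mm or tipped (distance of any of spice_jar, tomato, mug from where it was at the start of the episode above 0.03 m or angle between any of spice_jar, tomato, mug's own z axis and vertical above 0.5 rad).
It also fails if it takes over 64 s, if anything falls off the work surface, if the arm or the gripper's body presses on something with over 40 N, if the wrist force passes 120 N, or if a joint passes its speed limit or range.

## Working session

There is one attempt and no reset: what is moved stays moved. The work goes in short steps, Python scripts to look and compute and a tool call to move; the robot and the scene stay as the last step left them, time stands still between calls to the robot, and variables do not carry over. Pictures are saved under pics/ and viewed, at most 10 in all, crops included, and the job is handed in when it is done.

Besides the shell and the picture viewer there is one more tool, called after ">>>" by a JSON object that holds its "op" and its "data". servo_tool: Moves the arm, as the interface text tells. Its arguments: {"type":"object","properties":{"increments":{"type":"array","items":{"type":"array"}}},"required":["increments"]}

```bash
mkdir -p pics
cat > h.py <<'E'
import numpy as np, cv2
from rig import monitor, viewer, ticket
from scipy.spatial.transform import Rotation as Ro
def cam(n):
    return viewer.read_camera(n)
def cloud(c):
    K,R,t,d=c["K"],c["R"],c["t"],c["depth"]
    v,u=np.mgrid[0:480,0:640]
    P=np.stack([(u-K[0,2])/K[0,0]*d,(v-K[1,2])/K[1,1]*d,d],-1)
    return (P-t)@R   # R^T(P-t)
def ray(c,u,v,z):
    K,R,t=c["K"],c["R"],c["t"]
    o=-R.T@t; r=R.T@np.array([(u-K[0,2])/K[0,0],(v-K[1,2])/K[1,1],1])
    return o+r*(z-o[2])/r[2]
E
python3 - <<'E'
from h import *
s=monitor.read_state(); print({k:np.round(v,3) for k,v in s.items()})
for n in("scene","top"):
    c=cam(n); cv2.imwrite(f"pics/{n}0.png",c["pixels"]); np.savez(f"{n}0.npz",**c)
    print(n,-c["R"].T@c["t"],c["R"][2])
E
```

```text
{'time_s': np.float64(0.0), 'joint_positions': array([ 1.099,  0.412, -0.013,  1.597,  0.006,  1.134, -0.082]), 'joint_vel': array([-0.   ,  0.001, -0.002,  0.   ,  0.001, -0.   ,  0.   ]), 'joint_torque': array([-0.0000e+00, -5.8795e+01,  6.4200e-01, -2.9108e+01, -5.4000e-02,
        1.8000e-02,  0.0000e+00]), 'position': array([ 0.245, -0.574,  0.222]), 'eef_rot': array([-3.14 ,  0.   ,  0.404]), 'ft_force': array([ 0.359, -1.024, -1.042]), 'moment': array([-0.011,  0.04 , -0.022]), 'grasp_force': np.float64(0.0), 'finger_gap': np.float64(0.088)}
scene [ 0.45511758 -0.66096132  0.75746924] [ 0.09815272  0.76697151 -0.63412991]
top [0.33731483 0.12601772 0.95399508] [ 0.25432478 -0.02387727 -0.96682407]
```

View pics/scene0.png

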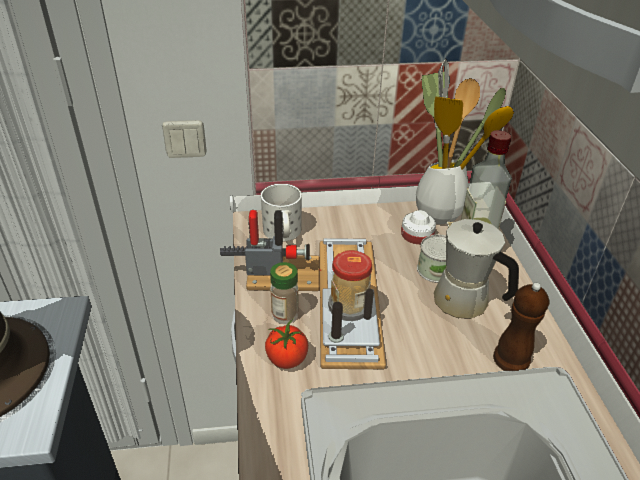

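View pics/top0.png

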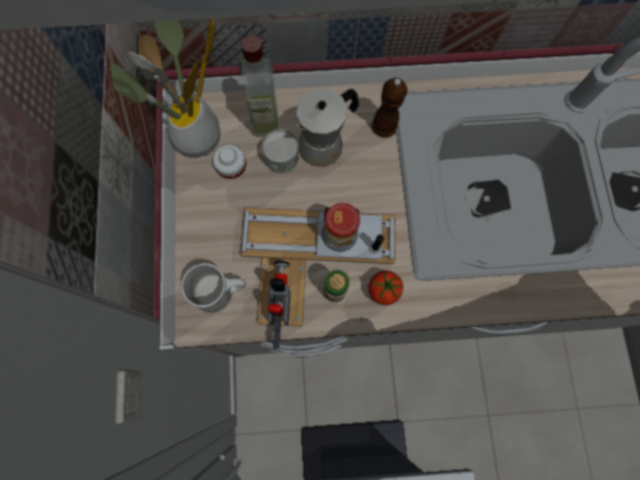

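The scene view shows the red trigger (253,225), black grip (279,225), jar lid (351,265) and black knob (336,310). In the top view the trigger is near (275,308), the grip (278,285), the lid (342,218) and the knob (378,242). Next I'll measure them with colour masks and depth.

```bash
cat > m.py <<'E'
from h import *
def blobs(n,tag):
    c=dict(np.load(f"{n}{tag}.npz")); P=cloud(c); hsv=cv2.cvtColor(c["pixels"],cv2.COLOR_BGR2HSV)
    H,S,V=[hsv[...,i].astype(int) for i in range(3)]; X=P
    red=((H<8)|(H>172))&(S>150)&(V>60); blk=(V<60); grn=(H>35)&(H<85)&(S>80); 
    ok=(X[...,0]>.2)&(X[...,0]<.8)&(X[...,1]<.45)&(X[...,1]>-.25)&(c["depth"]>0)
    for nm,m in(("red",red),("blk",blk),("grn",grn)):
        m=(m&ok&(X[...,2]>.03)).astype(np.uint8)
        k,L,st,ce=cv2.connectedComponentsWithStats(m)
        for i in range(1,k):
            if st[i,4]>15:
                p=X[L==i]; zt=np.percentile(p[:,2],97); q=p[p[:,2]>zt-.006]
                print(n,nm,"uv",ce[i].round(),"n",st[i,4],"zmax %.3f"%zt,"top mean",q.mean(0).round(3),"min",q.min(0).round(3),"max",q.max(0).round(3),"all",p.mean(0).round(3))
    return c,P
if __name__=="__main__":
    for n in("scene","top"): 
        c,P=blobs(n,"0")
        g={"scene":(200,190,200,190),"top":(140,180,280,180)}[n]
        u,v,w,h=g; im=cv2.resize(c["pixels"][v:v+h,u:u+w],None,fx=800/w if n=="top" else 3,fy=800/w if n=="top" else 3,interpolation=cv2.INTER_CUBIC)
        cv2.imwrite(f"pics/{n}crop.png",im)
E
python3 m.py
```

```text
scene red uv [420.  67.] n 25 zmax 0.304 top mean [0.795 0.414 0.302] min [0.79  0.411 0.299] max [0.8   0.417 0.305] all [0.796 0.414 0.3  ]
scene red uv [402.  68.] n 28 zmax 0.304 top mean [0.761 0.414 0.301] min [0.756 0.411 0.298] max [0.767 0.417 0.304] all [0.761 0.414 0.3  ]
scene red uv [411.  70.] n 20 zmax 0.299 top mean [0.779 0.414 0.297] min [0.773 0.41  0.294] max [0.784 0.419 0.3  ] all [0.779 0.414 0.296]
scene red uv [403.  77.] n 24 zmax 0.287 top mean [0.765 0.415 0.283] min [0.761 0.41  0.281] max [0.769 0.417 0.287] all [0.765 0.414 0.281]
scene red uv [417.  76.] n 20 zmax 0.287 top mean [0.793 0.413 0.284] min [0.788 0.41  0.281] max [0.797 0.416 0.287] all [0.793 0.414 0.281]
scene red uv [400.  90.] n 81 zmax 0.268 top mean [0.76  0.413 0.266] min [0.756 0.41  0.262] max [0.765 0.417 0.268] all [0.762 0.414 0.255]
scene red uv [409.  84.] n 19 zmax 0.270 top mean [0.779 0.414 0.267] min [0.774 0.41  0.265] max [0.783 0.418 0.27 ] all [0.779 0.414 0.267]
scene red uv [407.  99.] n 229 zmax 0.261 top mean [0.795 0.414 0.259] min [0.789 0.411 0.255] max [0.8   
[... 8374 characters left out ...]
6. 327.] n 252 zmax 0.120 top mean [0.448 0.182 0.124] min [0.446 0.172 0.118] max [0.449 0.189 0.13 ] all [0.429 0.185 0.069]
top blk uv [133. 371.] n 25 zmax 0.196 top mean [0.367 0.408 0.195] min [0.366 0.407 0.194] max [0.367 0.408 0.198] all [0.366 0.409 0.167]
top blk uv [130. 468.] n 161 zmax 0.241 top mean [0.223 0.412 0.24 ] min [0.222 0.409 0.236] max [0.223 0.416 0.243] all [0.223 0.412 0.154]
top grn uv [336. 283.] n 259 zmax 0.107 top mean [0.498 0.07  0.105] min [0.477 0.048 0.101] max [0.52  0.09  0.109] all [0.496 0.071 0.104]
top grn uv [387. 285.] n 41 zmax 0.068 top mean [ 0.496 -0.03   0.066] min [ 0.495 -0.031  0.062] max [ 0.498 -0.028  0.07 ] all [ 0.494 -0.03   0.056]
```

View pics/scenecrop.png

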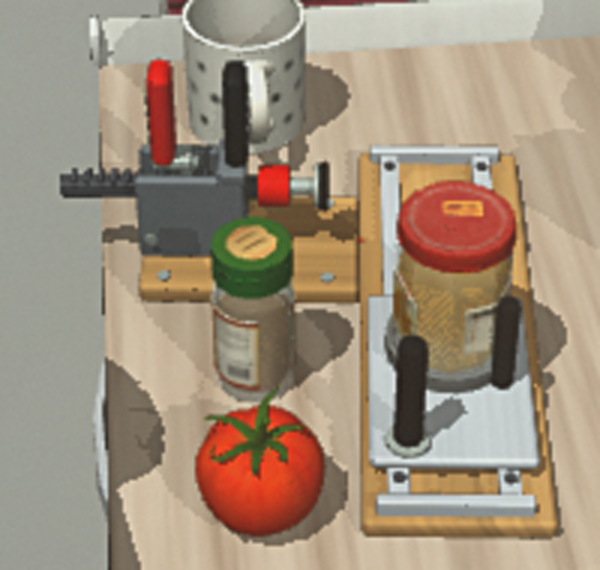

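View pics/topcrop.png

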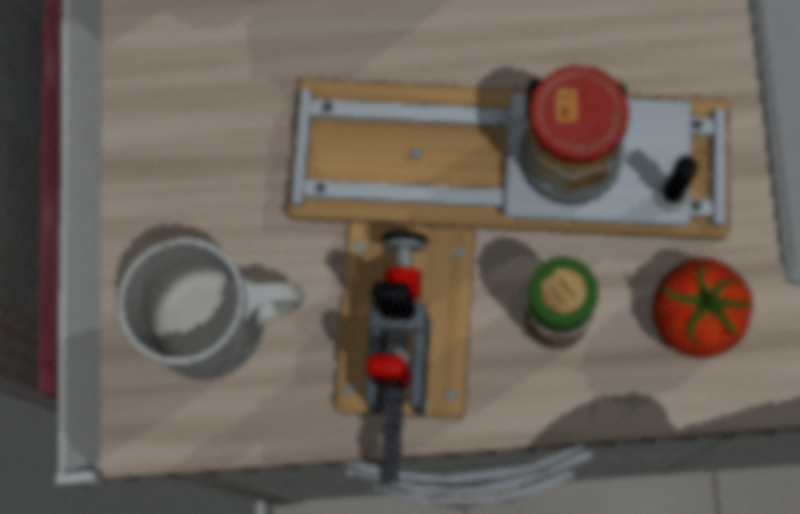

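Run:
```python
from h import *
def lines(n):
    c=dict(np.load(f"{n}0.npz")); P=cloud(c); hsv=cv2.cvtColor(c["pixels"],cv2.COLOR_BGR2HSV).astype(int)
    # carrier+rail zone: aluminium or beech within box above worktop
    m=(P[...,2]>.009)&(P[...,2]<.04)&(P[...,0]>.5)&(P[...,0]<.70)&(P[...,1]>-.06)&(P[...,1]<.27)
    r=cv2.minAreaRect(P[m][:,:2].astype(np.float32)*1000); print(n,"rect",r)
    m2=m&(P[...,2]>.010)&(P[...,2]<.018)
    r=cv2.minAreaRect(P[m2][:,:2].astype(np.float32)*1000)
lines("scene");lines("top")
c=dict(np.load("top0.npz"))
f=lambda x,y:ray(c,140+x*.35,180+y*.35,.014)
a,b=f(300,80),f(728,98); d=f(290,216);e=f(724,238)
for p,q in((a,b),(d,e)): v=p-q; print("yaw",-np.arctan2(v[0],v[1]),np.hypot(*v[:2]),p,q)
for p in [(.457-.576,.179+.0175),(.499-.576,.173+.0175)]: 
  print(p)
for psi in(-.08,-.1,-.12,-.14):
  x=np.array([np.cos(psi),np.sin(psi)]);y=np.array([-x[1],x[0]])
  kn=np.array([.5755,-.0175]);o=kn-.045*x+.182*y
  print(psi,"origin",o,[ (round(float((np.array(p)-o)@x),4),round(float((np.array(p)-o)@y),4)) for p in((.456,.179),(.499,.173),(.6075,.050),(.5515,.1665))])
```

```text
scene rect ((584.7791748046875, 93.96726989746094), (323.0114440917969, 176.0992431640625), 83.88475799560547)
top rect ((579.2591552734375, 101.14385223388672), (319.8393249511719, 183.70693969726562), 83.41555786132812)
yaw -0.114576950520253 0.31058162687461466 [0.68393458 0.23953689 0.014     ] [ 0.6484269  -0.06900832  0.014     ]
yaw -0.12288687891324217 0.3067150283211037 [0.58269059 0.25017609 0.014     ] [ 0.54509413 -0.05422597  0.014     ]
(-0.11899999999999994, 0.1965)
(-0.07699999999999996, 0.1905)
-0.08 origin [0.5451884  0.16751407] [(-0.0898, 0.0043), (-0.0465, 0.0018), (0.0715, -0.1122), (0.0064, -0.0005)]
-0.1 origin [0.54889449 0.16808326] [(-0.0935, 0.0016), (-0.0501, -0.0001), (0.0701, -0.1116), (0.0028, -0.0013)]
-0.12 origin [0.55261123 0.16857822] [(-0.0972, -0.0012), (-0.0538, -0.002), (0.0687, -0.1112), (-0.0009, -0.0022)]
-0.14 origin [0.55633713 0.16899875] [(-0.1008, -0.0041), (-0.0573, -0.004), (0.0673, -0.1107), (-0.0044, -0.0031)]
```

>>> {"op": "servo_tool", "data": {"increments": [[[0,0,0],[0,0,-0.0747],-1],[[0,0,0],[0,0,-0.0747],-1],[[0,0,0],[0,0,-0.0747],-1],[[0,0,0],[0,0,-0.0747],-1],[[0,0,0],[0,0,-0.0747],-1],[[0,0,0],[0,0,-0.0747],-1],[[0,0,0],[0,0,-0.0747],-1],[[0,0,0],[0,0,-0.0747],-1],[[0,0,0],[0,0,-0.0747],-1]]}}

```text
time_s: 0.85
position: [0.2454, -0.5745, 0.2222]
eef_rot: [-3.141, -0.001, 1.466]
ft_force: [-0.6, 0.0, -0.8]
finger_gap: 0.0879
grasp_force: 0.0
```

>>> {"op": "servo_tool", "data": {"increments": [[[0.295,0.133,0.02],[0,0,0],-1],[[0.295,0.133,0.02],[0,0,0],-1],[[0.295,0.133,0.02],[0,0,0],-1],[[0.295,0.133,0.02],[0,0,0],-1],[[0.295,0.133,0.02],[0,0,0],-1],[[0.295,0.133,0.02],[0,0,0],-1],[[0.295,0.133,0.02],[0,0,0],-1],[[0.295,0.133,0.02],[0,0,0],-1],[[0.295,0.133,0.02],[0,0,0],-1],[[0.295,0.133,0.02],[0,0,0],-1],[[0.295,0.133,0.02],[0,0,0],-1],[[0.295,0.133,0.02],[0,0,0],-1],[[0.295,0.133,0.02],[0,0,0],-1],[[0.295,0.133,0.02],[0,0,0],-1],[[0.295,0.133,0.02],[0,0,0],-1],[[0.295,0.133,0.02],[0,0,0],-1],[[0.295,0.133,0.02],[0,0,0],-1],[[0.295,0.133,0.02],[0,0,0],-1],[[0.295,0.133,0.02],[0,0,0],-1],[[0.295,0.133,0.02],[0,0,0],-1]]}}

```text
time_s: 2.52
position: [0.5756, -0.0165, 0.1822]
eef_rot: [-3.141, 0.0, 1.46]
ft_force: [-0.3, -0.7, -0.2]
finger_gap: 0.0882
grasp_force: 0.0
```

>>> {"op": "servo_tool", "data": {"increments": [[[0,0,0.27],[0,0,0],-1],[[0,0,0.27],[0,0,0],-1],[[0,0,0.27],[0,0,0],-1],[[0,0,0.26],[0,0,0],-1],[[0,0,0],[0,0,0],1],[[0,0,0],[0,0,0],1],[[0,0,0],[0,0,0],1],[[0,0,0],[0,0,0],1],[[0,0,0],[0,0,0],1],[[0,0,0],[0,0,0],1],[[0,0,0],[0,0,0],1],[[0,0,0],[0,0,0],1],[[0,0,0],[0,0,0],1],[[0,0,0],[0,0,0],1]]}}

```text
time_s: 3.68
position: [0.5752, -0.0179, 0.0757]
eef_rot: [3.142, 0.0, 1.46]
ft_force: [-0.8, -0.0, -0.7]
finger_gap: 0.0246
grasp_force: 0.0
```

>>> {"op": "servo_tool", "data": {"increments": [[[0,0,0],[0,0,0],1],[[0,0,0],[0,0,0],1],[[0,0,0],[0,0,0],1],[[0,0,0],[0,0,0],1]]}}

```text
time_s: 4.02
position: [0.5767, -0.018, 0.0758]
eef_rot: [3.139, -0.001, 1.46]
ft_force: [4.7, -0.1, -3.0]
finger_gap: 0.0155
grasp_force: 30.0
```

>>> {"op": "servo_tool", "data": {"increments": [[[0.02,0.005,0],[0,0,0],1],[[0.04,0.005,0],[0,0,0],1],[[0.06,0,0],[0,0,0],1],[[0.08,0,0],[0,0,0],1],[[0.08,0,0],[0,0,0],1],[[0.08,0,0],[0,0,0],1],[[0.08,0,0],[0,0,0],1],[[0.08,0,0],[0,0,0],1],[[0.08,0,0],[0,0,0],1],[[0.08,0,0],[0,0,0],1],[[0.08,0,0],[0,0,0],1],[[0.08,0,0],[0,0,0],1],[[0.06,0,0],[0,0,0],1],[[0.04,0,0],[0,0,0],1],[[0.03,0,0],[0,0,0],1],[[0.02,0,0],[0,0,0],1],[[0,0,0],[0,0,0],1]]}}

```text
time_s: 5.43
position: [0.5886, 0.0809, 0.0758]
eef_rot: [3.139, 0.0, 1.46]
ft_force: [7.4, -2.9, -4.2]
finger_gap: 0.0155
grasp_force: 30.0
```

>>> {"op": "servo_tool", "data": {"increments": [[[0.03,0,0],[0,0,0],1],[[0.03,0,0],[0,0,0],1],[[0,0,0],[0,0,0],1]]}}

```text
time_s: 5.68
position: [0.5886, 0.0818, 0.0758]
eef_rot: [3.141, 0.007, 1.457]
ft_force: [4.6, -14.4, 4.2]
finger_gap: 0.0153
grasp_force: 30.0
```

>>> {"op": "servo_tool", "data": {"increments": [[[0.02,0,0],[0,0,0],1],[[0.02,0,0],[0,0,0],1],[[0,0,0],[0,0,0],1],[[0,0,0],[0,0,0],1]]}}

```text
time_s: 6.02
position: [0.5887, 0.0823, 0.0758]
eef_rot: [3.141, 0.01, 1.454]
ft_force: [1.5, -22.3, 7.9]
finger_gap: 0.0152
grasp_force: 30.0
```

Run:
```python
from h import *
print({k:np.round(v,3) for k,v in monitor.read_state().items()})
a=cam("scene");b=cam("top");np.savez("scene1.npz",**a);np.savez("top1.npz",**b)
A=cv2.resize(a["pixels"][170:380,200:420],None,fx=2.2,fy=2.2);B=cv2.resize(b["pixels"][160:360,140:440],None,fx=1.05*1.0,fy=1.05)
im=np.zeros((A.shape[0],A.shape[1]+B.shape[1],3),np.uint8);im[:,:A.shape[1]]=A;im[:B.shape[0],A.shape[1]:]=B
w=cam("wrist")["pixels"];w=cv2.resize(w,(316,237));im[B.shape[0]:B.shape[0]+237,A.shape[1]:A.shape[1]+315]=w[:im.shape[0]-B.shape[0],:315]
cv2.imwrite("pics/stuck.png",im);print(im.shape)
```

```text
{'time_s': np.float64(6.017), 'joint_positions': array([ 0.103,  0.566, -0.451,  1.787,  0.325,  0.866, -0.617]), 'joint_vel': array([ 0.003,  0.002, -0.002,  0.001, -0.   , -0.001,  0.001]), 'joint_torque': array([-1.3312e+01, -5.5669e+01, -1.9088e+01, -2.1989e+01, -5.1260e+00,
       -3.0250e+00,  4.4000e-02]), 'position': array([0.589, 0.082, 0.076]), 'eef_rot': array([3.141, 0.01 , 1.454]), 'ft_force': array([  1.516, -22.306,   7.948]), 'moment': array([-4.641, -0.45 , -0.057]), 'grasp_force': np.float64(30.001), 'finger_gap': np.float64(0.015)}
(462, 799, 3)
```

View pics/stuck.png

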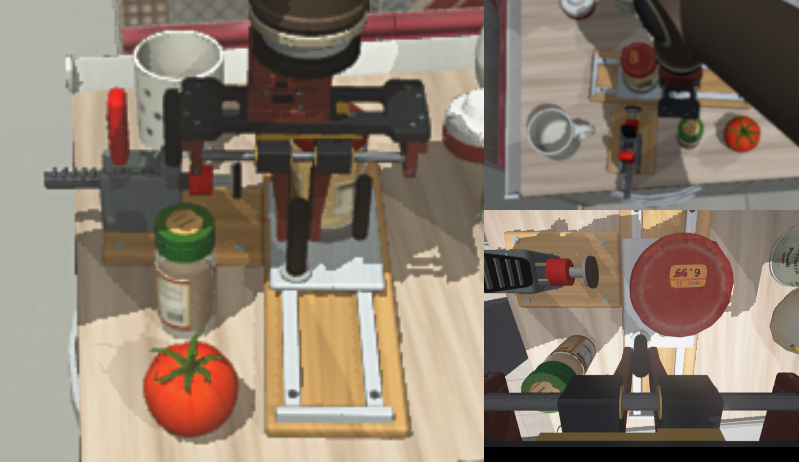

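The gripper holds the knob (640,350 in the wrist inset), but the carrier has stopped short. The jaw is at about (565,270) and the lid is at (680,283), below it. I'll measure what is touching.

Run:
```python
from h import *
from m import blobs
psi=-.11;x=np.array([np.cos(psi),np.sin(psi)]);y=np.array([-x[1],x[0]]);o=np.array([.5507,.1683])
def st(p): return np.c_[(p[...,:2]-o)@x,(p[...,:2]-o)@y,p[...,2]].round(3)
for n in("scene","top"):
    for tag in "01":
        c=dict(np.load(f"{n}{tag}.npz"));P=cloud(c);hsv=cv2.cvtColor(c["pixels"],cv2.COLOR_BGR2HSV).astype(int)
        red=((hsv[...,0]<8)|(hsv[...,0]>172))&(hsv[...,1]>130)&(hsv[...,2]>50)
        m=red&(P[...,2]>.11)&(P[...,2]<.135)&(P[...,0]>.54)&(P[...,0]<.68)
        p=P[m&(P[...,2]>.12)];s=st(p)
        print(n,tag,len(p),"lid st min/max",s.min(0),s.max(0),"z near/far",[np.median(s[abs(s[:,1]-q)<.006][:,2]) if (abs(s[:,1]-q)<.006).any() else None for q in(s[:,1].min()+.008,s[:,1].max()-.008)])
# gripper body points, low ones
    p=st(P[(P[...,2]>.132)&(P[...,2]<.19)&(P[...,0]>.45)&(P[...,0]<.72)&(P[...,1]>.0)&(P[...,1]<.25)])
    print(" high pts",len(p),p.min(0),p.max(0))
    # aluminium carrier front edge (scene)
    g=(hsv[...,1]<40)&(hsv[...,2]>110)&(P[...,2]>.02)&(P[...,2]<.04)
    s=st(P[g]); s=s[(s[:,0]>.02)&(s[:,0]<.12)&(abs(s[:,1]+.1)<.15)]
    print(" carrier y",np.percentile(s[:,1],[1,50,99]) if len(s) else None)
w=cam("wrist");cv2.imwrite("pics/wrist1.png",w["pixels"]);np.savez("wrist1.npz",**w)
```

```text
scene 0 856 lid st min/max [ 0.042 -0.142  0.12 ] [ 0.104 -0.077  0.133] z near/far [np.float64(0.128), np.float64(0.129)]
scene 1 122 lid st min/max [ 0.029 -0.094  0.12 ] [0.103 0.015 0.135] z near/far [np.float64(0.129), np.float64(0.1305)]
 high pts 1624 [-0.102 -0.117  0.132] [0.135 0.014 0.19 ]
 carrier y [-0.219   -0.092   -0.00402]
top 0 794 lid st min/max [ 0.038 -0.139  0.12 ] [ 0.1   -0.079  0.133] z near/far [np.float64(0.128), np.float64(0.128)]
top 1 767 lid st min/max [ 0.04  -0.041  0.121] [0.101 0.019 0.134] z near/far [np.float64(0.128), np.float64(0.128)]
 high pts 382 [-0.102 -0.115  0.132] [0.094 0.02  0.189]
 carrier y [-0.2    -0.101   0.0454]
```

View pics/wrist1.png

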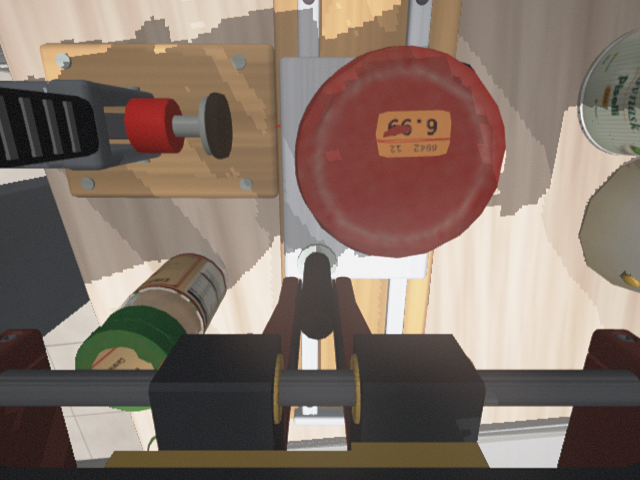

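>>> {"op": "servo_tool", "data": {"increments": [[[0,0,0],[0,0,0],0.4],[[0,0,0],[0,0,0],0.4],[[0,0,0],[0,0,0],0.4],[[0,0,0],[0,0,0],0.4],[[0,0,0],[0,0,0],0.4]]}}

```text
time_s: 6.63
position: [0.5878, 0.0917, 0.0755]
eef_rot: [-3.141, -0.001, 1.461]
ft_force: [-0.2, -1.0, -0.0]
finger_gap: 0.0263
grasp_force: 0.0
```

>>> {"op": "servo_tool", "data": {"increments": [[[-0.05,0,0],[0,0,0],0.4],[[-0.045,0,0],[0,0,0],0.4],[[0,0,0],[0,0,0],1],[[0,0,0],[0,0,0],1],[[0,0,0],[0,0,0],1],[[0,0,0],[0,0,0],1],[[0,0,0],[0,0,0],1]]}}

```text
time_s: 7.22
position: [0.5885, 0.08, 0.0757]
eef_rot: [3.139, 0.0, 1.459]
ft_force: [4.9, -1.0, -3.6]
finger_gap: 0.0157
grasp_force: 30.0
```

>>> {"op": "servo_tool", "data": {"increments": [[[0.04,0,0],[0,0,0],1],[[0.04,0,0],[0,0,0],1],[[0.04,0,0],[0,0,0],1],[[0,0,0],[0,0,0],1],[[0,0,0],[0,0,0],1],[[0,0,0],[0,0,0],1]]}}

```text
time_s: 7.72
position: [0.5899, 0.0913, 0.0757]
eef_rot: [3.139, 0.001, 1.458]
ft_force: [4.6, -4.0, -2.6]
finger_gap: 0.0157
grasp_force: 30.0
```

```bash
cat > lid.py <<'E'
from h import *
import sys
psi=-.11;x=np.array([np.cos(psi),np.sin(psi)]);y=np.array([-x[1],x[0]]);o=np.array([.5507,.1683])
def st(p): return np.c_[(p[...,:2]-o)@x,(p[...,:2]-o)@y,p[...,2]]
def lid(c):
    P=cloud(c);hsv=cv2.cvtColor(c["pixels"],cv2.COLOR_BGR2HSV).astype(int)
    red=((hsv[...,0]<8)|(hsv[...,0]>172))&(hsv[...,1]>130)&(hsv[...,2]>50)
    m=red&(P[...,2]>.12)&(P[...,2]<.135)&(P[...,0]>.54)&(P[...,0]<.68)
    s=st(P[m]);a=np.percentile(s,1,axis=0);b=np.percentile(s,99,axis=0);return a.round(4),b.round(4),((a+b)/2).round(4),len(s)
if __name__=="__main__":
    for f in("top0.npz","top1.npz"): print(lid(dict(np.load(f))))
    c=cam("top");np.savez("top2.npz",**c);print(lid(c))
    # red label-invariant check: image shift of lid centroid
E
python3 lid.py
```

```text
(array([ 0.0403, -0.1388,  0.1225]), array([ 0.0986, -0.0807,  0.1316]), array([ 0.0694, -0.1098,  0.127 ]), 794)
(array([ 0.0412, -0.0393,  0.1231]), array([0.099 , 0.018 , 0.1319]), array([ 0.0701, -0.0107,  0.1275]), 767)
(array([ 0.0415, -0.0299,  0.1241]), array([0.0994, 0.0277, 0.1315]), array([ 0.0705, -0.0011,  0.1278]), 770)
```

>>> {"op": "servo_tool", "data": {"increments": [[[0.015,0,0],[0,0,0],1],[[0,0,0],[0,0,0],1],[[0,0,0],[0,0,0],1],[[0,0,0],[0,0,0],1]]}}

```text
time_s: 8.1
position: [0.5899, 0.0916, 0.0757]
eef_rot: [3.14, 0.003, 1.458]
ft_force: [4.2, -7.0, -0.4]
finger_gap: 0.0157
grasp_force: 30.0
```

```bash
python3 lid.py | tail -1
```

```text
(array([ 0.0421, -0.0288,  0.1239]), array([0.0996, 0.0286, 0.1318]), array([ 7.090e-02, -1.000e-04,  1.278e-01]), 767)
```

>>> {"op": "servo_tool", "data": {"increments": [[[-0.015,0,0],[0,0,0],1],[[0,0,0],[0,0,0],0.2],[[0,0,0],[0,0,0],0.2],[[0,0,0],[0,0,0],0.2],[[0,0,0],[0,0,0],0.2],[[0,0,0],[0,0,0],0.2],[[0,0,-0.3],[0,0,0],0.2],[[0,0,-0.3],[0,0,0],0.2],[[0,0,-0.3],[0,0,0],0.2],[[0,0,-0.35],[0,0,0],0.2],[[0.18,-0.285,0],[0,0,0],-1],[[0.18,-0.285,0],[0,0,0],-1],[[0.18,-0.285,0],[0,0,0],-1],[[0.18,-0.285,0],[0,0,0],-1],[[0,0,0],[0,0,0],-1],[[0,0,0],[0,0,0],-1],[[0,0,0],[0,0,0],-1],[[0,0,0],[0,0,0],-1]]}}

```text
time_s: 9.65
position: [0.4841, 0.1762, 0.2006]
eef_rot: [3.141, 0.0, 1.458]
ft_force: [0.4, 0.2, -0.3]
finger_gap: 0.085
grasp_force: 0.0
```

```bash
python3 lid.py | tail -1
python3 - <<'E'
from h import *
from lid import st
psi=-.11
for n in("top","scene"):
    c=cam(n);np.savez(f"{n}3.npz",**c);P=cloud(c);hsv=cv2.cvtColor(c["pixels"],cv2.COLOR_BGR2HSV).astype(int);H,S,V=hsv[...,0],hsv[...,1],hsv[...,2]
    red=((H<8)|(H>172))&(S>130)&(V>50); s=st(P)if 0 else None
    Q=st(P.reshape(-1,3)).reshape(480,640,3)
    m=red&(Q[...,2]>.11)&(Q[...,2]<.16)&(abs(Q[...,0]+.095)<.03)&(abs(Q[...,1])<.03);print(n,"trig",m.sum(),Q[m].mean(0) if m.any() else 0)
    m=(V<60)&(Q[...,2]>.04)&(Q[...,2]<.08)&(Q[...,0]>-.03)&(Q[...,0]<.03)&(abs(Q[...,1])<.03);print("pad",m.sum(),Q[m].max(0) if m.any() else 0)
print(monitor.read_state()["position"],monitor.read_state()["finger_gap"])
c=cam("wrist");cv2.imwrite("pics/w3.png",c["pixels"])
E
```

```text
(array([ 0.0412, -0.0393,  0.1231]), array([0.099 , 0.018 , 0.1319]), array([ 0.0701, -0.0107,  0.1275]), 767)
top trig 0 0
pad 0 0
scene trig 176 [-0.0942181  -0.00510767  0.13251729]
pad 39 [0.00426029 0.00791883 0.07472404]
[0.48389056 0.17629309 0.20035883] 0.08784748861639367Traceback (most recent call last):
  File "lid.py", line 12, in <module>
    c=cam("top");np.savez("top2.npz",**c);print(lid(c))
                                                ~~~^^^
  File "lid.py", line 9, in lid
    s=st(P[m]);a=np.percentile(s,1,axis=0);b=np.percentile(s,99,axis=0);return a.round(4),b.round(4),((a+b)/2).round(4),len(s)
                 ~~~~~~~~~~~~~^^^^^^^^^^^^
    return _quantile_unchecked(
        a, q, axis, out, overwrite_input, method, keepdims, weights)
    return _ureduce(a,
                    func=_quantile_ureduce_func,
    ...<5 lines>...
                    overwrite_input=overwrite_input,
                    method=method)
    r = func(a, **kwargs)
    result = _quantile(arr,
                       quantiles=q,
    ...<2 lines>...
                       out=out,
                       weights=wgt)
    slices_having_nans = np.isnan(arr[-1, ...])
                                  ~~~^^^^^^^^^
IndexError: index -1 is out of bounds for axis 0 with size 0
```

View pics/w3.png

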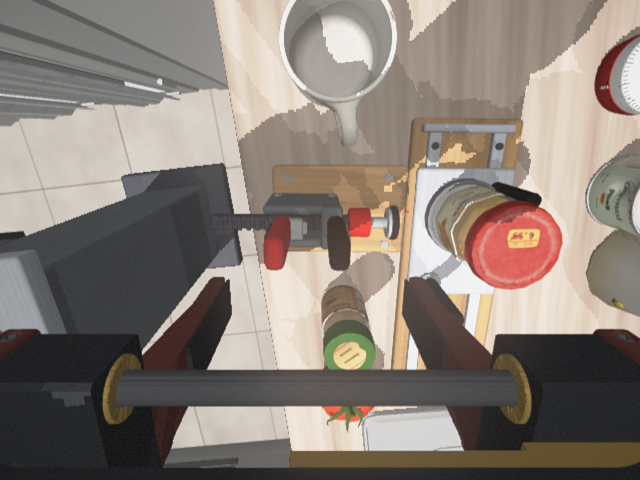

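The wrist view shows the trigger (278,245) and grip (338,245) between the open fingers (220,290 and 415,290). The pad at (392,222) stands well short of the jar. I'll descend next.

>>> {"op": "servo_tool", "data": {"increments": [[[0,0,0.26],[0,0,0],-1],[[0,0,0.26],[0,0,0],-1],[[0,0,0.25],[0,0,0],-1],[[0,0,0.25],[0,0,0],-1],[[0,0,0],[0,0,0],-1],[[0,0.03,0],[0,0,0],-1],[[0,0.03,0],[0,0,0],-1],[[0,0,0],[0,0,0],-1]]}}

```text
time_s: 10.52
position: [0.4911, 0.1767, 0.1003]
eef_rot: [3.139, -0.001, 1.459]
ft_force: [-0.1, -0.3, 1.0]
finger_gap: 0.0877
grasp_force: 0.0
```

>>> {"op": "servo_tool", "data": {"increments": [[[0,0.02,0],[0,0,0],-1],[[0,0.02,0],[0,0,0],-1],[[0,0,0],[0,0,0],-1]]}}

```text
time_s: 10.77
position: [0.4928, 0.1763, 0.0994]
eef_rot: [-3.141, -0.0, 1.46]
ft_force: [-4.6, 1.3, 3.0]
finger_gap: 0.0877
grasp_force: 2.4
```

>>> {"op": "servo_tool", "data": {"increments": [[[0,0.02,0],[0,0,0],-1],[[0,0.02,0],[0,0,0],-1],[[0,0,0],[0,0,0],-1]]}}

```text
time_s: 11.02
position: [0.4953, 0.176, 0.099]
eef_rot: [-3.139, 0.001, 1.46]
ft_force: [-8.8, 0.5, 6.8]
finger_gap: 0.0878
grasp_force: 4.2
```

>>> {"op": "servo_tool", "data": {"increments": [[[0,0.03,0],[0,0,0],-1],[[0,0.03,0],[0,0,0],-1],[[0,0,0],[0,0,0],-1]]}}

```text
time_s: 11.27
position: [0.501, 0.1753, 0.0989]
eef_rot: [-3.138, 0.001, 1.461]
ft_force: [-10.3, 0.2, 6.9]
finger_gap: 0.0872
grasp_force: 4.8
```

>>> {"op": "servo_tool", "data": {"increments": [[[0,0.03,0],[0,0,0],-1],[[0,0.03,0],[0,0,0],-1],[[0,0,0],[0,0,0],-1]]}}

```text
time_s: 11.52
position: [0.5066, 0.1746, 0.0989]
eef_rot: [-3.137, 0.001, 1.461]
ft_force: [-9.7, 0.4, 7.8]
finger_gap: 0.0879
grasp_force: 5.3
```

>>> {"op": "servo_tool", "data": {"increments": [[[0,0.03,0],[0,0,0],-1],[[0,0.03,0],[0,0,0],-1],[[0,0,0],[0,0,0],-1]]}}

```text
time_s: 11.77
position: [0.5099, 0.1742, 0.0986]
eef_rot: [-3.133, 0.003, 1.462]
ft_force: [-18.5, 1.9, 13.7]
finger_gap: 0.0876
grasp_force: 9.3
```

```bash
cat > pm.py <<'E'
from h import *
from lid import st
import sys
def pm(tag):
    for n in("scene","wrist"):
        c=cam(n);np.savez(f"{n}_{tag}.npz",**c);P=cloud(c);hsv=cv2.cvtColor(c["pixels"],cv2.COLOR_BGR2HSV).astype(int);H,S,V=[hsv[...,i] for i in range(3)]
        Q=st(P.reshape(-1,3)).reshape(480,640,3);red=((H<8)|(H>172))&(S>130)&(V>50)
        box=(abs(Q[...,1])<.025)&(Q[...,0]>-.12)&(Q[...,0]<.045)
        m=red&box&(Q[...,2]>.04)&(Q[...,2]<.074)&(Q[...,0]>-.05);print(n,"jaw n",m.sum(),"x 2..98%",np.percentile(Q[m][:,0],[2,50,98]).round(4) if m.any() else 0)
        m=red&box&(Q[...,2]>.09)&(Q[...,0]<-.05);print("  trig",m.sum(),Q[m].mean(0).round(4) if m.any() else 0)
        m=(V<60)&box&(Q[...,2]>.04)&(Q[...,2]<.078)&(Q[...,0]>-.02)&(abs(Q[...,1])<.017);print("  padblk",m.sum(),np.percentile(Q[m][:,0],[2,50,98]).round(4) if m.any() else 0)
        if n=="scene" and len(sys.argv)>2: cv2.imwrite(f"pics/{tag}.png",cv2.resize(c["pixels"][190:320,215:395],None,fx=4,fy=4,interpolation=cv2.INTER_CUBIC))
    print({k:np.round(v,4) for k,v in monitor.read_state().items() if k in("time_s","position","ft_force","finger_gap","grasp_force")})
pm(sys.argv[1])
E
python3 pm.py sq1 v
python3 - <<'E'
from h import *
from lid import st
c=dict(np.load("scene3.npz"));P=cloud(c);hsv=cv2.cvtColor(c["pixels"],cv2.COLOR_BGR2HSV).astype(int);H,S,V=[hsv[...,i] for i in range(3)]
Q=st(P.reshape(-1,3)).reshape(480,640,3);red=((H<8)|(H>172))&(S>130)&(V>50)
m=red&(abs(Q[...,1])<.025)&(Q[...,2]>.04)&(Q[...,2]<.074)&(abs(Q[...,0])<.05);print("before jaw",m.sum(),np.percentile(Q[m][:,0],[2,50,98]))
E
```

```text
scene jaw n 139 x 2..98% [-0.0213 -0.0139 -0.0048]
  trig 249 [-0.0759 -0.0059  0.1271]
  padblk 47 [0.015  0.0169 0.0188]
wrist jaw n 1302 x 2..98% [-0.0222 -0.0132 -0.0041]
  trig 4013 [-0.0749  0.0066  0.1307]
  padblk 2 [0.0189 0.019  0.0191]
{'time_s': np.float64(11.8667), 'position': array([0.51  , 0.1742, 0.0986]), 'ft_force': array([-18.3679,   0.7442,  12.9358]), 'grasp_force': np.float64(9.2193), 'finger_gap': np.float64(0.0879)}
before jaw 144 [-0.03769291 -0.02852714 -0.01948882]
```

View pics/sq1.png

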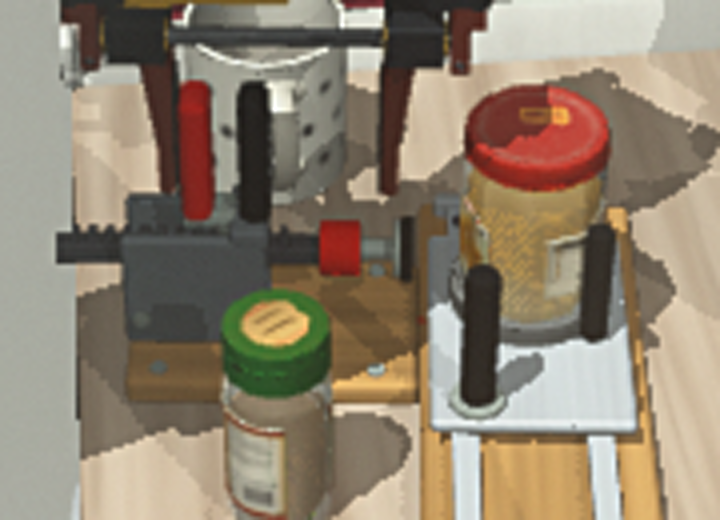

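>>> {"op": "servo_tool", "data": {"increments": [[[0,-0.09,0],[0,0,0],-1],[[0,-0.09,0],[0,0,0],-1],[[0,-0.09,0],[0,0,0],-1],[[0,0,0],[0,0,0],-1],[[0,0,0],[0,0,0],-1],[[0,0,0],[0,0,0],-1]]}}

```text
time_s: 12.37
position: [0.4894, 0.1763, 0.0991]
eef_rot: [3.14, -0.0, 1.459]
ft_force: [-0.3, -0.5, 0.6]
finger_gap: 0.0875
grasp_force: 0.0
```

```bash
python3 pm.py rel1
```

```text
scene jaw n 138 x 2..98% [-0.0213 -0.0131 -0.0048]
  trig 266 [-0.0926 -0.0067  0.1328]
  padblk 46 [0.015  0.0169 0.0188]
wrist jaw n 1278 x 2..98% [-0.0223 -0.0143 -0.0042]
  trig 3863 [-0.0931  0.0069  0.1311]
  padblk 91 [0.0147 0.0172 0.0195]
{'time_s': np.float64(12.4667), 'position': array([0.4891, 0.1763, 0.0988]), 'ft_force': array([-0.8395, -0.3281, -0.4642]), 'grasp_force': np.float64(0.0), 'finger_gap': np.float64(0.088)}
```

>>> {"op": "servo_tool", "data": {"increments": [[[0,0.05,0],[0,0,0],-1],[[0,0.04,0],[0,0,0],-1],[[0,0.04,0],[0,0,0],-1],[[0,0.04,0],[0,0,0],-1],[[0,0.04,0],[0,0,0],-1],[[0,0.03,0],[0,0,0],-1],[[0,0.02,0],[0,0,0],-1],[[0,0.01,0],[0,0,0],-1],[[0,0,0],[0,0,0],-1],[[0,0,0],[0,0,0],-1]]}}

```text
time_s: 13.3
position: [0.5098, 0.1739, 0.0979]
eef_rot: [-3.132, 0.003, 1.461]
ft_force: [-18.6, 0.1, 13.5]
finger_gap: 0.0879
grasp_force: 9.5
```

```bash
python3 pm.py sq2
```

```text
scene jaw n 144 x 2..98% [-0.0067  0.0024  0.0115]
  trig 247 [-0.0759 -0.0061  0.1267]
  padblk 92 [-0.0195 -0.0085  0.0352]
wrist jaw n 1350 x 2..98% [-0.0064  0.0022  0.0116]
  trig 4046 [-0.0748  0.0067  0.1306]
  padblk 279 [0.0307 0.0329 0.0357]
{'time_s': np.float64(13.4), 'position': array([0.5099, 0.1739, 0.0979]), 'ft_force': array([-18.855 ,   0.6843,  13.2398]), 'grasp_force': np.float64(9.5024), 'finger_gap': np.float64(0.0876)}
```

>>> {"op": "servo_tool", "data": {"increments": [[[0,-0.09,0],[0,0,0],-1],[[0,-0.09,0],[0,0,0],-1],[[0,-0.09,0],[0,0,0],-1],[[0,0,0],[0,0,0],-1],[[0,0,0],[0,0,0],-1],[[0,0,0],[0,0,0],-1]]}}

```text
time_s: 13.9
position: [0.4894, 0.1763, 0.0988]
eef_rot: [3.14, -0.0, 1.459]
ft_force: [1.5, 0.1, -0.0]
finger_gap: 0.0877
grasp_force: 0.0
```

>>> {"op": "servo_tool", "data": {"increments": [[[0,0.05,0],[0,0,0],-1],[[0,0.04,0],[0,0,0],-1],[[0,0.04,0],[0,0,0],-1],[[0,0.03,0],[0,0,0],-1],[[0,0.02,0],[0,0,0],-1],[[0,0,0],[0,0,0],-1],[[0,0,0],[0,0,0],-1]]}}

```text
time_s: 14.48
position: [0.5033, 0.1747, 0.0982]
eef_rot: [-3.136, 0.002, 1.46]
ft_force: [-13.0, 0.1, 9.1]
finger_gap: 0.0879
grasp_force: 6.3
```

```bash
python3 pm.py sq3
```

```text
scene jaw n 140 x 2..98% [0.0042 0.0116 0.0206]
  trig 245 [-0.0826 -0.0056  0.126 ]
  padblk 124 [-0.0195 -0.004   0.0406]
wrist jaw n 1123 x 2..98% [0.0028 0.011  0.0207]
  trig 4026 [-0.0815  0.0067  0.1308]
  padblk 250 [0.0362 0.0384 0.0414]
{'time_s': np.float64(14.5833), 'position': array([0.5033, 0.1747, 0.0982]), 'ft_force': array([-12.6852,   0.3904,   8.2036]), 'grasp_force': np.float64(6.2916), 'finger_gap': np.float64(0.0877)}
```

>>> {"op": "servo_tool", "data": {"increments": [[[0,0.02,0],[0,0,0],-1],[[0,0.02,0],[0,0,0],-1],[[0,0,0],[0,0,0],-1],[[0,0,0],[0,0,0],-1],[[0,0,0],[0,0,0],-1]]}}

```text
time_s: 15.0
position: [0.5062, 0.1743, 0.0981]
eef_rot: [-3.134, 0.003, 1.461]
ft_force: [-16.3, 0.6, 11.4]
finger_gap: 0.088
grasp_force: 8.1
```

```bash
python3 pm.py sq4 v
```

```text
scene jaw n 146 x 2..98% [0.006  0.0151 0.0243]
  trig 255 [-0.0797 -0.0056  0.1278]
  padblk 142 [-0.0195 -0.003   0.0407]
wrist jaw n 1137 x 2..98% [0.0056 0.0137 0.0234]
  trig 4025 [-0.0786  0.0067  0.1306]
  padblk 240 [0.0364 0.0384 0.0414]
{'time_s': np.float64(15.1), 'position': array([0.5062, 0.1743, 0.0981]), 'ft_force': array([-15.8325,  -0.1256,  11.9399]), 'grasp_force': np.float64(8.0791), 'finger_gap': np.float64(0.0879)}
```

View pics/sq4.png

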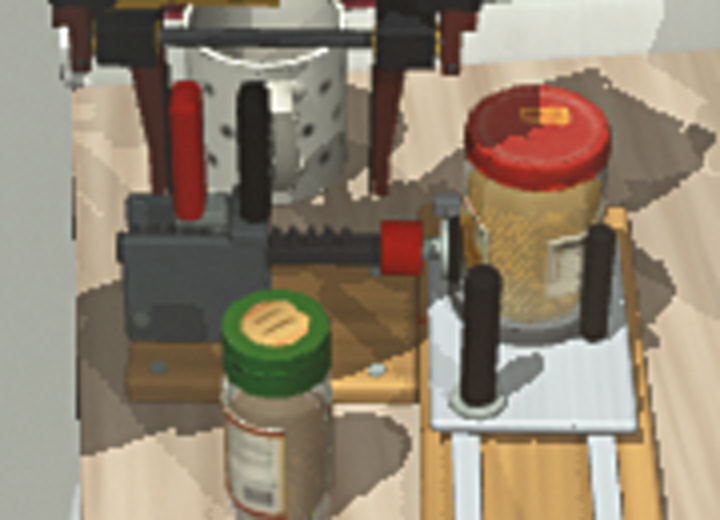

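The pad now bears on the jar at about (452,250), and the jar stands upright. The stem is about 5.8 mm in, so I'll add a little more.

>>> {"op": "servo_tool", "data": {"increments": [[[0,0.01,0],[0,0,0],-1],[[0,0.009,0],[0,0,0],-1],[[0,0,0],[0,0,0],-1],[[0,0,0],[0,0,0],-1],[[0,0,0],[0,0,0],-1],[[0,0,0],[0,0,0],-1]]}}

```text
time_s: 15.6
position: [0.5074, 0.1742, 0.098]
eef_rot: [-3.133, 0.003, 1.461]
ft_force: [-17.7, 0.5, 13.1]
finger_gap: 0.0878
grasp_force: 9.2
```

```bash
python3 pm.py sq5; python3 lid.py 2>/dev/null| tail -1
```

```text
scene jaw n 138 x 2..98% [0.0078 0.0153 0.0243]
  trig 255 [-0.0785 -0.0056  0.1263]
  padblk 145 [-0.0195 -0.003   0.0406]
wrist jaw n 1143 x 2..98% [0.0068 0.0148 0.0246]
  trig 4039 [-0.0774  0.0067  0.1306]
  padblk 252 [0.0364 0.0385 0.0417]
{'time_s': np.float64(15.7), 'position': array([0.5074, 0.1742, 0.0981]), 'ft_force': array([-18.5946,   0.8597,  11.5758]), 'grasp_force': np.float64(9.1973), 'finger_gap': np.float64(0.088)}
(array([ 0.0412, -0.0393,  0.1231]), array([0.099 , 0.018 , 0.1319]), array([ 0.0701, -0.0107,  0.1275]), 767)
```

```bash
python3 -c "
from rig import ticket; print(ticket.close_job())"
```

```text
the job is handed in; nothing more can be done
None
```

I handed the job in with the trigger held squeezed and the pad stem pressed about 7 mm into the jaw against the jar. The carrier was in the click stop when I let go of the knob, within about 1 mm by camera; I did not get a clear view to re-measure it at the end. The hand-in call gave no verdict, so I don't know the judged result.

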